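# Stand the purple-handled fork in the cutlery cup

### The job

One fork in the white draining block has a purple handle. Take it out and stand it in the empty steel cutlery cup, handle up; lower it in rather than dropping it, and leave the cup standing. Leave the steel fork in the block.

Things in the scene. Friction and masses are not known exactly. Their poses are not given: they have to be found in the camera images.
- purple_fork: Fork, dark purple plastic handle, steel tines, 197 mm long, 40 g; stands handle up, almost plumb, in a slot of the block. Origin: mid-length, on its underside face. x along it to the tines (down at the start), y across its width, z through its thickness. Handle end at x = -98 mm. Handle at x = -72, z = 4.6 mm is 18 mm wide (y), 9 thick (z): pinch there, closing along z. Tines end 27 x 16 mm.
- purple_fork_tines (a point): Tip of the purple fork's tines: the point (98, 0, 7) mm in the fork's frame. The middle of the fork's lower half lies at (40, 0, 7) mm.
- draining_block: Fixed white plastic block on a grey tray, 130 mm (x) x 64 mm (y), 80 mm tall, left or right of the cup; its long axis x points away from the robot. Origin: centre of its underside. Two slots at x = -31 and +31 mm, each 32 mm (x) x 22 mm (y), floor 8 mm up. The purple fork stands in one, the steel fork in the other, flat faces to the block's y; fork tops about 205 mm above the worktop.
- cutlery_cup: Loose round open steel cup, empty, upright; 72 mm outside diameter, 108 mm tall, 450 g. Mouth 66 mm across, inner floor 4 mm above its underside. Origin: centre of its underside; z up. A fork let go in it leans on the rim by up to 35 degrees, which is fine. The patterned mug (91 mm tall) and the drinking glass (86 mm) nearby are not this cup.
- steel_fork: A bystander: all-steel fork 195 mm long, standing handle up in the other slot of the draining block. Origin and axes as for the purple fork.

How it is judged:
By the outcome, as a careful person would: the job done as asked, in the order asked, and still so for the second after the job is handed in, with the robot touching nothing.
It also fails if it takes over 38 s, if anything falls off the work surface, if the arm or the gripper's body presses on something with over 40 N, if the wrist force passes 120 N, or if a joint passes its speed limit or range.

### The arm

A 6-joint arm with a two-finger parallel gripper is mounted at the origin on a cart in front of the work surface, level with it; the furniture and walls round the work are solid. World frame = base frame: x ahead of the robot, y to its left, z up, the work surface at z = 0. Lengths are in m, angles in rad, forces in N, time in s.
With the tool pointing down it reaches from about 0.35 to 0.975 m from the base axis. Payload 4.9 kg.
Tool frame: the origin (TCP) lies on the front face of the gripper's body, between the roots of the fingers; the fingertips stand ctrl.finger_overhang ahead of it and the grasp point (between the pads) lies 54 mm ahead of it (ctrl.finger_overhang is the distance from the TCP to the fingertips, in m); z points along the fingers, y is the line along which they close (so a half turn about z gives the same grasp; the last joint's range is limited). The gripper opens to 85 mm and grips with 20 to 120 N. Pads are 22 mm wide; open, the fingers measure 114 mm over their backs; the gripper's body (76 mm by 85 mm) begins 54 mm behind the grasp point. The pads swing forward as they close: fully open they stand 13 mm farther back than shut.
Start: joints at [-1.271, 0.053, 1.613, -0, 1.476, -0.119], TCP at [0.254, -0.571, 0.304] pointing down, gripper open.
Joint ranges: [-3.01, 3.01], [-1.01, 2.22], [0.06, 2.58], [-1.02, 4.17], [0.09, 2.62], [-3.14, 3.14]. Speed limits (rad/s): [2.57, 2.57, 3.14, 3.14, 3.14, 3.14].

### API

Orientations are given as a rotation vector (axis times angle).
In Python, from station import ctrl, vision gives the robot as it stands. The module is installed in compiled form; this text tells all that it offers.
- The arm moves only by the tool drive_tool, never from a script. Its argument "rows" is a list of rows, each a list of 2 entries, a list of its own where there are three numbers: the shift along the tool's x, y, z in m, then the turn about the tool's z in rad. A call has 1 to 10 rows; each row shifts and turns the commanded pose from where the row before left it, along the tool's axes as they then stand; what a row does not reach is not made up. A row lasts 1/10 s, in which the tool goes at most 50 mm and 8.59 degrees, less where a joint would pass 70% of its speed; a pose out of reach is approached as far as the arm can. A call with a gripper value outside its range is refused whole. "jaw" is the closure, from 0 (fully open) to 1 (shut), set as the call begins (left out, the last holds). The fingers move at their own pace and stop on an object; "grip_force" is the grip in N (left out, the last holds). Time passes only in rows, so rows that do not move let the fingers close. It gives the time, the measured TCP pose, the force, the opening and the grip force at its end, in the units of the state.
- ctrl.get_obs(): the state, without advancing time (a new reading comes with each control period).
- vision.get_image(name): name is "side" or "top"; returns a dict with "image" (384x512x3 uint8, blue, green, red), "vertical_fov" (degrees; the focal length in pixels is half the picture's height over the tangent of half this angle, whatever the lens; pixels are square), "cx", "cy" (the principal point, pixels), "dist_coeffs" ([k1, k2, p1, p2, k3] as OpenCV has them; the pictures are not rectified), "R" (3x3) and "t" (3): a world point X has camera coordinates R X + t. Camera axes: x right, y down, z forward; pixel columns grow to the right and rows downward; lengths in m; the calibration is good to about 2 mm. A picture is of the moment at which its call begins. There is no depth.
- ctrl.finish_job(): hands the job in; it is judged then, once.
The state is a dict: "t": time; "q": joint angles; "dq": joint speeds; "effort": joint torques, N m; "tool_pos": TCP position; "tool_rot": TCP orientation; "contact_force": force on the tool from outside, world axes, zero at the start; "wrist_torque": the same for the moment, N m; "opening": finger opening in m; "grip_force": force on a finger pad.
Only numpy, scipy, OpenCV 4.12 (cv2) and the standard library are available. Lean on these libraries where they do the work, as an engineer would, in place of code of your own. Each camera call takes 0.05 s, during which the arm holds its last target. There are 200 camera calls.

## Working session

There is one attempt and no reset: what is moved stays moved. The work goes in short steps, Python scripts to look and compute and a tool call to move; the robot and the scene stay as the last step left them, time stands still between calls to the robot, and variables do not carry over. Pictures are saved under pics/ and viewed, at most 10 in all, crops included, and the job is handed in when it is done.

Besides the shell and the picture viewer there is one more tool, called after "Call:" as a command line: name --argument value ..., lists and objects as JSON in quotes. drive_tool: Moves the arm, as the interface text tells. Its arguments: {"type":"object","properties":{"rows":{"type":"array","items":{"type":"array"}},"jaw":{"type":"number"},"grip_force":{"type":"number"}},"required":["rows"]}

```bash
mkdir -p pics; cat > h.py <<'E'
from station import ctrl, vision
import numpy as np, cv2
from scipy.spatial.transform import Rotation as Rn
def cam(d):
    f=d["image"].shape[0]/2/np.tan(np.radians(d["vertical_fov"])/2)
    return np.array([[f,0,d["cx"]],[0,f,d["cy"]],[0,0,1]]),np.array(d["dist_coeffs"],float),np.array(d["R"]),np.array(d["t"])
def ray(d,uv):
    K,D,R,t=cam(d)
    n=cv2.undistortPoints(np.array([[uv]],float),K,D)[0,0]
    v=R.T@np.array([n[0],n[1],1]); return -R.T@t, v/np.linalg.norm(v)
def plane(d,uv,z):
    o,v=ray(d,uv); return o+v*(z-o[2])/v[2]
def tri(d1,u1,d2,u2):
    o1,v1=ray(d1,u1);o2,v2=ray(d2,u2)
    s=np.linalg.lstsq(np.c_[v1,-v2],o2-o1,rcond=None)[0]
    a=o1+s[0]*v1;b=o2+s[1]*v2
    return (a+b)/2,np.linalg.norm(a-b)
def proj(d,X):
    K,D,R,t=cam(d); return cv2.projectPoints(np.array(X,float).reshape(-1,1,3),cv2.Rodrigues(R)[0],t,K,D)[0][:,0]
E
python3 - <<'E'
from h import *
import pickle
S={n:vision.get_image(n) for n in("side","top")}
pickle.dump(S,open("s0.pkl","wb"))
for n in S:
    cv2.imwrite(f"pics/{n}0.png",S[n]["image"]); print(n,ray(S[n],(256,192)),S[n]["vertical_fov"])
o=ctrl.get_obs();print(o["t"],o["tool_pos"],Rn.from_rotvec(o["tool_rot"]).as_matrix().round(3),ctrl.finger_overhang,o["opening"])
E
```

```text
side (array([0.40668307, 0.67346061, 0.79492515]), array([ 0.05323844, -0.76284962, -0.64438042])) 45.292215102264365
top (array([ 0.39580388, -0.11549995,  0.98604325]), array([ 0.09882316,  0.0259939 , -0.99476545])) 52.23841209811473
0.1 [ 0.25404693 -0.57056902  0.30276797] [[ 0.914  0.407 -0.001]
 [ 0.407 -0.914  0.002]
 [ 0.    -0.002 -1.   ]] 0.0726 0.08529213194507762
```

View pics/side0.png

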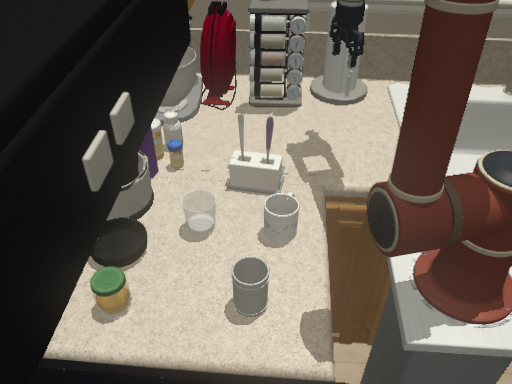

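View pics/top0.png

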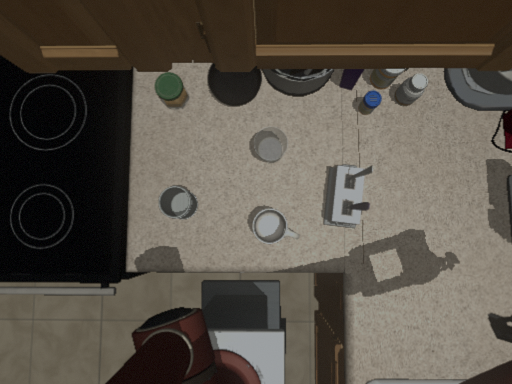

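The side view shows the purple fork at about (269,135), nearer the robot than the steel fork at (241,135). The cup is at (250,285) in the side view and (176,203) in the top view. The mug is at (281,217) and the glass at (200,212). I'll look at enlarged crops to get exact pixels.

```bash
python3 - <<'E'
from h import *
import pickle
S=pickle.load(open("s0.pkl","rb"))
a=S["side"]["image"][105:195,220:300]; b=S["top"]["image"][155:235,320:384]; c=S["side"]["image"][250:320,220:284]; e=S["top"]["image"][175:231,145:209]
r=lambda i,k,w:cv2.resize(i,None,fx=k,fy=k,interpolation=cv2.INTER_CUBIC)
A=r(a,5,0);B=r(b,5,0)
H=max(A.shape[0],B.shape[0]);A=cv2.copyMakeBorder(A,0,H-A.shape[0],0,0,0);B=cv2.copyMakeBorder(B,0,H-B.shape[0],0,0,0)
cv2.imwrite("pics/c1.png",np.hstack([A,B]))
C=r(c,6,0);E=r(e,6,0);E=cv2.copyMakeBorder(E,0,C.shape[0]-E.shape[0],0,0,0)
cv2.imwrite("pics/c2.png",np.hstack([C,E]))
for n in S:
    h=cv2.cvtColor(S[n]["image"],cv2.COLOR_BGR2HSV)
    m=cv2.inRange(h,(120,45,30),(165,255,200))
    k,l,st,ce=cv2.connectedComponentsWithStats(m)
    print(n,[(st[i].tolist(),ce[i].round(1).tolist()) for i in range(1,k) if st[i,4]>25])
E
```

```text
side [([139, 126, 19, 52, 427], [149.6, 152.4])]
top [([340, 69, 24, 20, 294], [350.2, 77.4])]
```

View pics/c1.png

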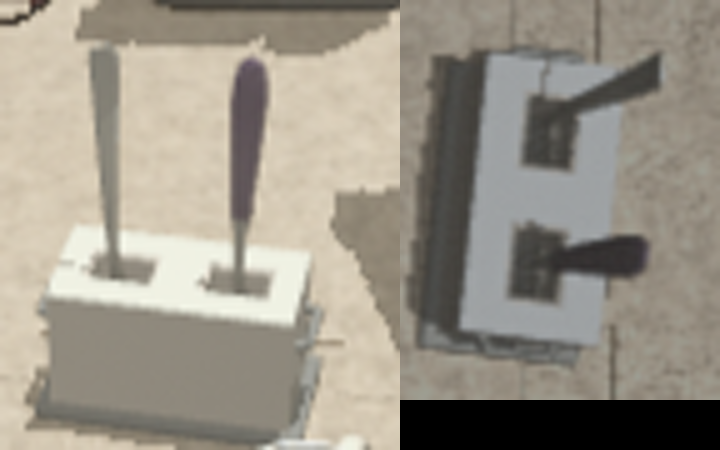

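View pics/c2.png

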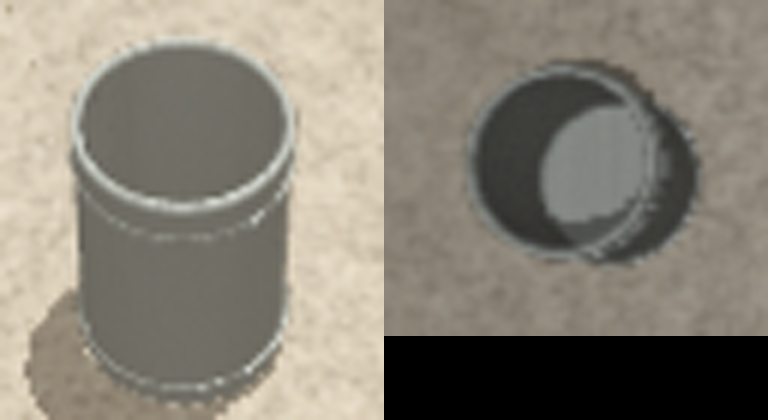

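```bash
python3 - <<'E'
from h import *
import pickle
S=pickle.load(open("s0.pkl","rb"));s,t=S["side"],S["top"]
np.set_printoptions(precision=4,suppress=True)
T=lambda x,y:(320+(x-400)/5-.4,155+y/5-.4)
Sd=lambda x,y:(220+x/5-.4,105+y/5-.4)
print("htop",tri(s,Sd(251,60),t,T(645,256)))
print("steel top",tri(s,Sd(104,47),t,T(658,70)))
print("slotP",plane(t,T(536,265),.08),plane(s,Sd(240,281),.08))
print("slotS",plane(t,T(551,132),.08),plane(s,Sd(124,267),.08))
for c in [(487,52),(622,66),(600,345),(462,330)]: print("corner",plane(t,T(*c),.08))
print("cup tri",tri(s,(220+183.5/6-.4,250+126/6-.4),t,(145+180/6-.4,175+160.5/6-.4)))
print("cup plane",plane(s,(220+183.5/6-.4,250+126/6-.4),.108),plane(t,(145+180/6-.4,175+160.5/6-.4),.108))
print("joint side y-plane", [plane(s,Sd(238,220),z) for z in(.10,.11,.12,.13)])
print("mug",plane(t,(269,226),.091),"glass",plane(t,(269,147),.086))
# overhead cabinet edge
for z in (.5,.6,.7): print(plane(t,(250,70),z))
E
```

```text
htop (array([ 0.4447, -0.3199,  0.2024]), np.float64(0.0031274913918005686))
steel top (array([ 0.5191, -0.327 ,  0.2024]), np.float64(0.004301581361796126))
slotP [ 0.4499 -0.3016  0.08  ] [ 0.4449 -0.3018  0.08  ]
slotS [ 0.5118 -0.3098  0.08  ] [ 0.5066 -0.3094  0.08  ]
corner [ 0.5494 -0.2808  0.08  ]
corner [ 0.5428 -0.3434  0.08  ]
corner [ 0.4131 -0.3303  0.08  ]
corner [ 0.4198 -0.2671  0.08  ]
cup tri (array([0.4597, 0.0921, 0.1037]), np.float64(0.004482300373885683))
cup plane [0.4571 0.0959 0.108 ] [0.4616 0.0911 0.108 ]
joint side y-plane [array([ 0.4479, -0.3287,  0.1   ]), array([ 0.4473, -0.3142,  0.11  ]), array([ 0.4467, -0.2998,  0.12  ]), array([ 0.4461, -0.2854,  0.13  ])]
mug [ 0.407 -0.122  0.091] glass [ 0.5909 -0.122   0.086 ]
[ 0.6022 -0.0945  0.5   ]
[ 0.5597 -0.0988  0.6   ]
[ 0.5173 -0.1031  0.7   ]
```

The block is centred at about (0.479,-0.306) with a yaw of -0.105 rad. The handle top is at (0.445,-0.319,0.202), which matches the given 205 mm height. The cup is at about (0.460,0.093). I'll approach above the fork now.

Call:
drive_tool --rows '[[[0.028,-0.0155,-0.003],0],[[0.028,-0.0155,-0.003],0],[[0.028,-0.0155,-0.003],0],[[0.028,-0.0155,-0.003],0],[[0.028,-0.0155,-0.003],0],[[0.028,-0.0155,-0.003],0],[[0.028,-0.0155,-0.003],0],[[0.028,-0.0155,-0.003],0],[[0.028,-0.0155,-0.003],0],[[0.026,-0.014,-0.003],0]]' --jaw 0

```text
t: 1.1
tool_pos: [0.4462, -0.3162, 0.3335]
tool_rot: [-3.072, -0.653, 0.001]
contact_force: [-0.1, -0.3, 0.3]
opening: 0.0855
grip_force: 0.0
```

Call:
drive_tool --rows '[[[0,0,0],0.131],[[0,0,0],0.131],[[0,0,0],0.131],[[0,0,0],0.131],[[0,0,0],0],[[0,0,0],0]]'

```text
t: 1.7
tool_pos: [0.4456, -0.3176, 0.3335]
tool_rot: [-3.137, 0.161, 0.001]
contact_force: [0.5, 0.3, -0.6]
opening: 0.0852
grip_force: 0.0
```

```bash
python3 - <<'E'
from h import *
import pickle
np.set_printoptions(precision=4,suppress=True)
S={n:vision.get_image(n) for n in("side","top")}
pickle.dump(S,open("s1.pkl","wb"))
o=ctrl.get_obs();print(o["t"],o["tool_pos"],o["q"]);R=Rn.from_rotvec(o["tool_rot"]).as_matrix();print(R)
d=np.array([.445,-.319,0])-o["tool_pos"]; print(R.T@d)
a=cv2.resize(S["side"]["image"][70:200,200:320],None,fx=4,fy=4,interpolation=cv2.INTER_CUBIC)
b=cv2.resize(S["top"]["image"][145:245,290:390],None,fx=3,fy=3,interpolation=cv2.INTER_CUBIC)
b=cv2.copyMakeBorder(b,0,a.shape[0]-b.shape[0],0,0,0)
cv2.imwrite("pics/c3.png",np.hstack([a,b]))
E
```

```text
1.8 [ 0.4456 -0.3177  0.3337] [-0.7553 -0.1495  1.7587  0.      1.5328  0.919 ]
[[ 0.9947 -0.1033 -0.0003]
 [-0.1033 -0.9947  0.0003]
 [-0.0003 -0.0003 -1.    ]]
[-0.0004  0.0015  0.3337]
```

View pics/c3.png

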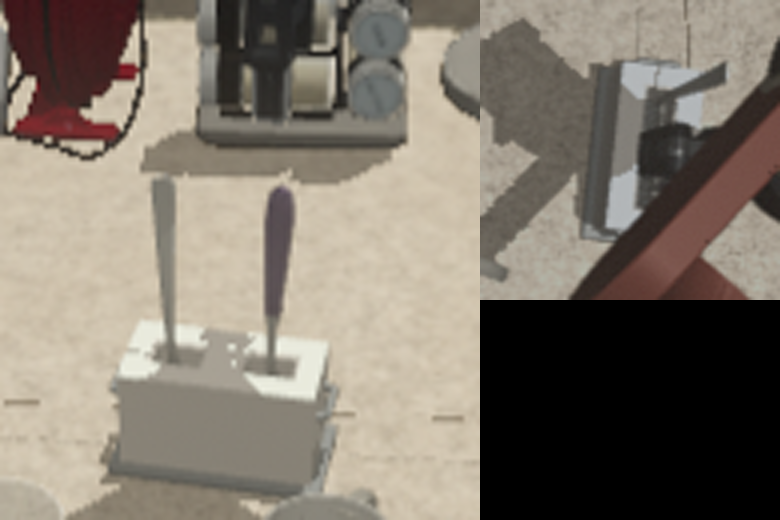

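The side crop shows the fork handle top at about (270,116). The dark fingers hang above it at about (268,98). I'll compare that with projections of the tool to check the side camera's bias.

```bash
python3 - <<'E'
from h import *
import pickle
np.set_printoptions(precision=4,suppress=True)
S=pickle.load(open("s1.pkl","rb"));s=S["side"]
for z in(.27,.263,.2024,.178,.12): print(z,proj(s,[.4456,-.3177,z]),proj(s,[.4503,-.2755,z]),proj(s,[.441,-.360,z]))
im=s["image"]; d=cv2.absdiff(im,pickle.load(open("s0.pkl","rb"))["side"]["image"]).max(2)>40
for r in range(60,110,3):
    c=np.where(d[r,235:310])[0]+235; print(r,c.min() if len(c) else None,c.max() if len(c) else None,len(c))
E
```

```text
0.27 [[269.407   92.3013]] [[266.424  100.9378]] [[272.182   84.1352]]
0.263 [[269.3362  94.9486]] [[266.3635 103.6284]] [[272.1023  86.7395]]
0.2024 [[268.7453 116.9996]] [[265.8594 126.0127]] [[271.4365 108.457 ]]
0.178 [[268.518  125.4603]] [[265.6658 134.5882]] [[271.18   116.8018]]
0.12 [[268.0005 144.6791]] [[265.2256 154.0408]] [[270.5954 135.7821]]
60 262 280 12
63 261 279 14
66 None None 0
69 261 278 18
72 261 278 18
75 261 278 18
78 261 277 13
81 261 277 17
84 261 273 13
87 263 272 10
90 263 272 10
93 264 270 7
96 263 272 10
99 263 263 1
102 None None 0
105 None None 0
108 None None 0
```

The fingers and the fork show the same +1 px offset, so they are aligned. Descending and gripping.

Call:
drive_tool --rows '[[[0,0,0.02],0],[[0,0,0.02],0],[[0,0,0.02],0],[[0,0,0.02],0],[[0,0,0.02],0],[[0,0,0],0],[[0,0,0],0]]'

```text
t: 2.5
tool_pos: [0.4457, -0.3177, 0.234]
tool_rot: [-3.137, 0.164, 0.001]
contact_force: [0.1, -0.8, 0.7]
opening: 0.0856
grip_force: 0.0
```

Call:
drive_tool --rows '[[[0,0,0],0],[[0,0,0],0],[[0,0,0],0],[[0,0,0],0],[[0,0,0],0],[[0,0,0],0],[[0,0,0],0],[[0,0,0],0],[[0,0,0],0],[[0,0,0],0]]' --jaw 1 --grip_force 40

```text
t: 3.5
tool_pos: [0.4462, -0.3152, 0.2343]
tool_rot: [-3.129, 0.164, -0.0]
contact_force: [0.0, 9.7, 5.3]
opening: 0.01
grip_force: 36.6
```

The opening of 10 mm fits the 9 mm handle. The side load pushes +y, so I'll ease about 3 mm that way and lift.

Call:
drive_tool --rows '[[[0,-0.0015,-0.002],0],[[0,-0.0015,-0.003],0],[[0,0,-0.01],0],[[0,0,-0.015],0],[[0,0,-0.02],0],[[0,0,-0.025],0],[[0,0,-0.025],0],[[0,0,-0.025],0],[[0,0,-0.02],0],[[0,0,0],0]]'

```text
t: 4.5
tool_pos: [0.4467, -0.3154, 0.3828]
tool_rot: [3.133, -0.165, 0.008]
contact_force: [-0.3, 0.4, -0.2]
opening: 0.0089
grip_force: 38.8
```

```bash
python3 - <<'E'
from h import *
import pickle
np.set_printoptions(precision=4,suppress=True)
S={n:vision.get_image(n) for n in("side","top")}
pickle.dump(S,open("s2.pkl","wb"))
o=ctrl.get_obs();print(o["t"],o["tool_pos"],o["opening"],o["contact_force"])
p=o["tool_pos"]
print("pred tip",proj(S["side"],p-[0,0,.054+.170]),proj(S["top"],p-[0,0,.054+.170]), "joint", proj(S["side"],p-[0,0,.12]))
a=cv2.resize(S["side"]["image"][40:200,200:320],None,fx=3.5,fy=3.5,interpolation=cv2.INTER_CUBIC)
b=cv2.resize(S["top"]["image"][145:245,290:390],None,fx=3,fy=3,interpolation=cv2.INTER_CUBIC)
b=cv2.copyMakeBorder(b,0,a.shape[0]-b.shape[0],0,0,0)
cv2.imwrite("pics/c4.png",np.hstack([a,b]))
E
```

```text
4.6 [ 0.446  -0.3147  0.3785] 0.009047317772701208 [-0.3047  0.2026 -0.6546]
pred tip [[268.0902 134.0338]] [[360.2146 207.3572]] joint [[269.0657  97.2404]]
```

View pics/c4.png

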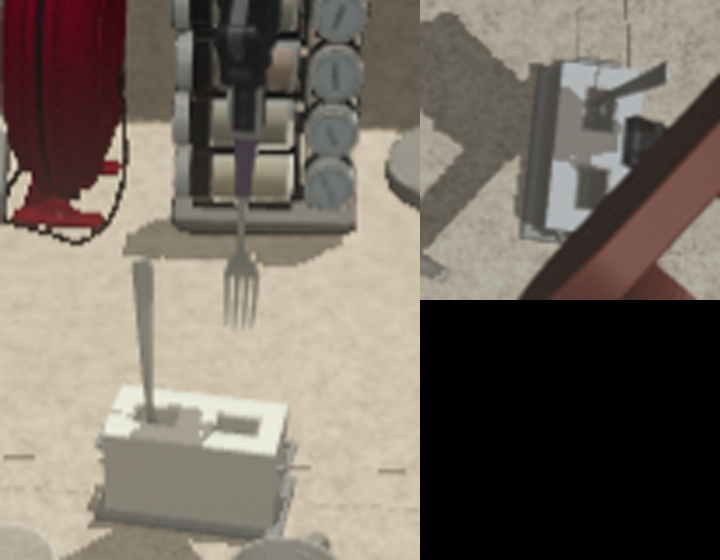

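The fork hangs plumb with its tines at about (268.6,133), where predicted. The steel fork is still in the block. Carrying the fork over to the cup.

Call:
drive_tool --rows '[[[-0.001,-0.01,0],0],[[-0.001,-0.02,0],0],[[-0.0015,-0.025,0],0],[[-0.0015,-0.025,0],0],[[-0.0015,-0.025,0],0],[[-0.0015,-0.025,0],0],[[-0.0015,-0.025,0],0],[[-0.0015,-0.025,0],0],[[-0.0015,-0.025,0],0],[[-0.0015,-0.025,0],0]]'

```text
t: 5.6
tool_pos: [0.4554, -0.082, 0.3777]
tool_rot: [-3.136, 0.164, 0.002]
contact_force: [-0.3, -0.0, 0.0]
opening: 0.0087
grip_force: 38.8
```

Call:
drive_tool --rows '[[[-0.002,-0.025,0],0],[[-0.002,-0.025,0],0],[[-0.002,-0.025,0],0],[[-0.002,-0.025,0],0],[[-0.002,-0.025,0],0],[[-0.002,-0.02,0],0],[[-0.002,-0.015,0],0],[[0,-0.01,0],0],[[0,-0.007,0],0],[[0,0,0],0]]'

```text
t: 6.6
tool_pos: [0.4606, 0.0937, 0.3785]
tool_rot: [3.137, -0.163, -0.001]
contact_force: [0.5, 0.0, -1.3]
opening: 0.0086
grip_force: 38.8
```

```bash
python3 - <<'E'
from h import *
import pickle
np.set_printoptions(precision=4,suppress=True)
S={n:vision.get_image(n) for n in("side","top")}
pickle.dump(S,open("s3.pkl","wb"))
o=ctrl.get_obs();print(o["t"],o["tool_pos"],o["q"],o["opening"]);R=Rn.from_rotvec(o["tool_rot"]).as_matrix();print(R)
p=o["tool_pos"]; print("to go",R.T@(np.array([.460,.093,p[2]])-p))
tip=p+R[:,2]*.224
print("pred tip",proj(S["side"],tip),proj(S["top"],tip),"cup mouth",proj(S["side"],[.46,.093,.108]))
a=cv2.resize(S["side"]["image"][170:330,190:310],None,fx=3.5,fy=3.5,interpolation=cv2.INTER_CUBIC)
b=cv2.resize(S["top"]["image"][150:250,130:230],None,fx=3.5,fy=3.5,interpolation=cv2.INTER_CUBIC)
b=cv2.copyMakeBorder(b,0,a.shape[0]-b.shape[0],0,0,0)
cv2.imwrite("pics/c5.png",np.hstack([a,b]))
E
```

```text
6.7 [0.4608 0.0928 0.3787] [ 0.0404 -0.3619  1.86   -0.0003  1.6438  1.7166] 0.008392118036229712
[[ 0.9945 -0.1052 -0.0004]
 [-0.1052 -0.9945 -0.0003]
 [-0.0003  0.0003 -1.    ]]
to go [-0.0008 -0.0001  0.    ]
pred tip [[248.3298 252.8899]] [[168.7485 200.1151]] cup mouth [[248.8263 269.3565]]
```

View pics/c5.png

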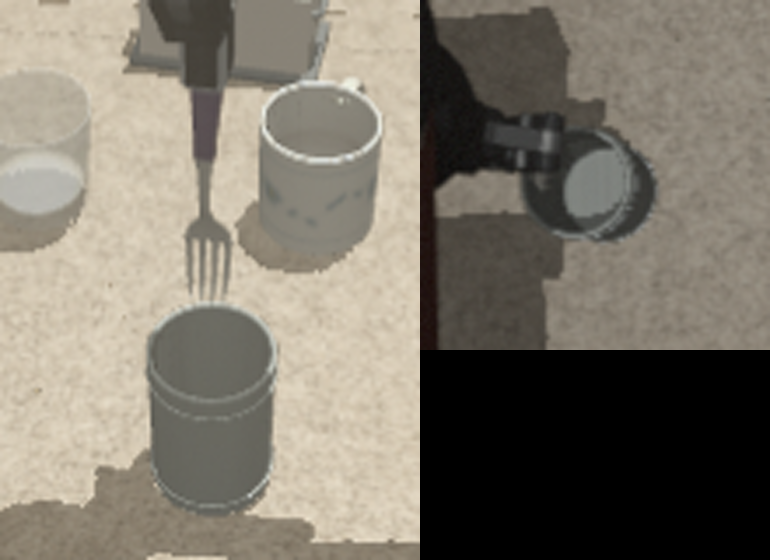

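The tines are at (249,255), within 1 px of where they should be over the mouth centre at (250.6,271). Lowering.

Call:
drive_tool --rows '[[[0,0,0.01],0],[[0,0,0.02],0],[[0,0,0.02],0],[[0,0,0.02],0],[[0,0,0.02],0],[[0,0,0.02],0],[[0,0,0.015],0],[[0,0,0.01],0],[[0,0,0.005],0],[[0,0,0],0]]'

```text
t: 7.7
tool_pos: [0.4608, 0.0929, 0.2384]
tool_rot: [3.137, -0.166, -0.001]
contact_force: [0.6, -0.2, -1.1]
opening: 0.0088
grip_force: 38.8
```

Call:
drive_tool --rows '[[[0,0,0.001],0],[[0,0,0.001],0],[[0,0,0.001],0],[[0,0,0.001],0],[[0,0,0],0],[[0,0,0],0]]'

```text
t: 8.3
tool_pos: [0.4609, 0.093, 0.2349]
tool_rot: [3.137, -0.165, 0.0]
contact_force: [-0.2, 0.2, -0.8]
opening: 0.0087
grip_force: 38.8
```

Call:
drive_tool --rows '[[[0,0,0.001],0],[[0,0,0.001],0],[[0,0,0.001],0],[[0,0,0],0],[[0,0,0],0]]'

```text
t: 8.8
tool_pos: [0.4609, 0.093, 0.2319]
tool_rot: [-3.137, 0.165, 0.0]
contact_force: [-1.3, 0.1, -1.7]
opening: 0.009
grip_force: 38.8
```

Call:
drive_tool --rows '[[[0,0,0.001],0],[[0,0,0.001],0],[[0,0,0],0],[[0,0,0],0]]'

```text
t: 9.2
tool_pos: [0.4613, 0.093, 0.231]
tool_rot: [-3.137, 0.165, -0.001]
contact_force: [-1.0, -0.2, 5.6]
opening: 0.0087
grip_force: 39.6
```

Contact is at 5.6 N with the tines on the cup floor. I'll open gradually so the fork settles gently.

Call:
drive_tool --rows '[[[0,0,0],0],[[0,0,0],0],[[0,0,0],0],[[0,0,0],0]]' --jaw 0.75

```text
t: 9.6
tool_pos: [0.4607, 0.093, 0.2295]
tool_rot: [3.137, -0.165, -0.001]
contact_force: [-0.6, 0.2, -0.3]
opening: 0.0214
grip_force: 0.0
```

Call:
drive_tool --rows '[[[0,0,0],0],[[0,0,0],0],[[0,0,0],0],[[0,0,0],0]]' --jaw 0.4

```text
t: 10.0
tool_pos: [0.4609, 0.093, 0.2299]
tool_rot: [-3.137, 0.165, 0.0]
contact_force: [0.5, 0.2, -0.8]
opening: 0.0512
grip_force: 0.0
```

Call:
drive_tool --rows '[[[0,0,0],0],[[0,0,0],0],[[0,0,0],0],[[0,0,0],0],[[0,0,0],0],[[0,0,0],0]]' --jaw 0

```text
t: 10.6
tool_pos: [0.4609, 0.093, 0.2299]
tool_rot: [3.137, -0.165, 0.0]
contact_force: [0.2, 0.8, 0.8]
opening: 0.0854
grip_force: 0.0
```

```bash
python3 - <<'E'
from h import *
s=vision.get_image("side");t=vision.get_image("top")
a=cv2.resize(s["image"][170:330,190:310],None,fx=3.5,fy=3.5,interpolation=cv2.INTER_CUBIC)
b=cv2.resize(t["image"][150:250,130:230],None,fx=3.5,fy=3.5,interpolation=cv2.INTER_CUBIC)
b=cv2.copyMakeBorder(b,0,a.shape[0]-b.shape[0],0,0,0)
cv2.imwrite("pics/c6.png",np.hstack([a,b]))
E
```

```text
(no output)
```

View pics/c6.png

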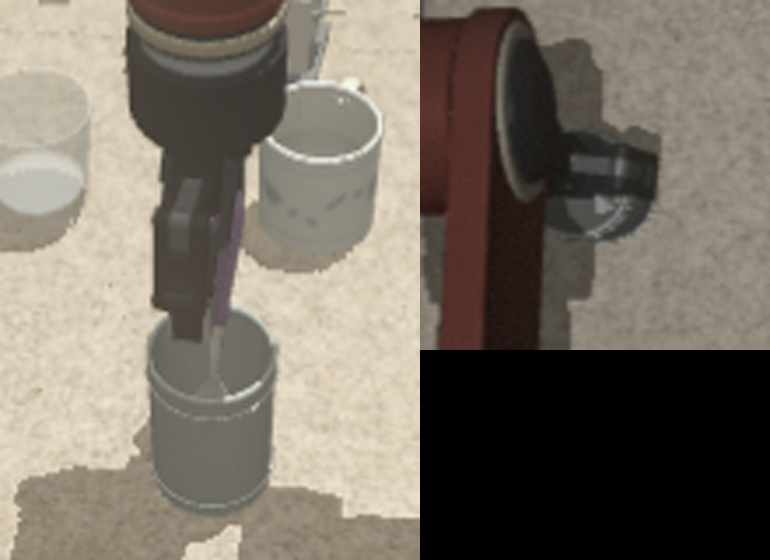

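The cup is upright. The fork stands in it and leans toward the far finger, with the handle at about (255,240). Rising straight up, slowly at first.

Call:
drive_tool --rows '[[[0,0,-0.005],0],[[0,0,-0.005],0],[[0,0,-0.01],0],[[0,0,-0.01],0],[[0,0,-0.015],0],[[0,0,-0.015],0],[[0,0,-0.02],0],[[0,0,-0.02],0],[[0,0,-0.02],0],[[0,0,0],0]]'

```text
t: 11.7
tool_pos: [0.4621, 0.0931, 0.3547]
tool_rot: [-3.136, 0.165, -0.012]
contact_force: [-0.8, 0.2, 1.2]
opening: 0.0855
grip_force: 0.0
```

Call:
drive_tool --rows '[[[0,0,0],0],[[0,0,0],0],[[0,0,0],0],[[0,0,0],0],[[0,0,0],0]]'

```text
t: 12.2
tool_pos: [0.4607, 0.093, 0.3492]
tool_rot: [3.137, -0.165, -0.002]
contact_force: [-0.5, 0.3, 0.1]
opening: 0.0856
grip_force: 0.0
```

```bash
python3 - <<'E'
from h import *
o=ctrl.get_obs();print(o["t"],o["tool_pos"],o["contact_force"])
s=vision.get_image("side")
cv2.imwrite("pics/c7.png",s["image"])
E
```

```text
12.2 [0.4607472  0.09296852 0.349211  ] [-0.4970049   0.32468439  0.05914029]
```

View pics/c7.png

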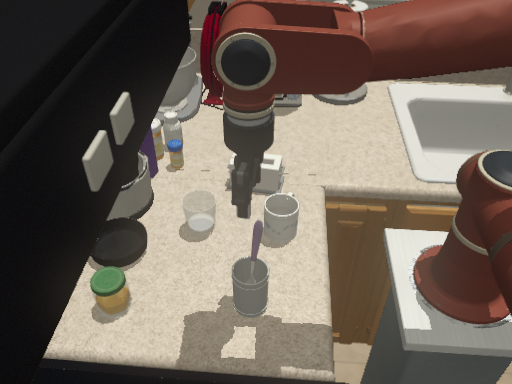

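The fork stands handle up in the upright cup at about (255,245), clear of the gripper. The block is at (257,172), with the steel fork hidden behind the arm; it was seen in place after the lift. Handing in.

```bash
python3 -c "
from station import ctrl
print(ctrl.finish_job())"
```

```text
the job is handed in; nothing more can be done
None
```

The purple fork stands handle up in the upright steel cup, lowered in until it touched the cup floor, and the job was handed in at about 12 s; the steel fork was left in the block, though the arm hid it in the last picture.

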